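# Pack the breakfast carrier and hold it up

## Task

Lay the cork separator squarely on the green-lidded dish in the wooden carrier and gently set the blue-lidded dish (not dropped) squarely on the cork, while the carrier stands on the red flap. Then take the carrier by the top of its upright board, lift it about 10 cm clear of the flap with everything in it, and finish while still holding it there, level and still, with nothing but the gripper carrying it. Keep the egg cup standing in the carrier and leave the pitcher, bowl and spoon where they are.

Things in the scene. Friction and masses are not known exactly. Their poses are not given: they have to be found in the camera images.
- caddy_grip (a point): Loose wooden carrier, 0.34 kg (0.8 loaded): tray 120 x 260 mm (x, y), floor 6 thick, rim 16 high, two bays at +y and -y of a middle board, contents about 68 mm from it. Board 12 mm thick along y, 78 wide along x, top edge 145 above the underside. Point: mid-board, 15 below the top edge, 130 above the underside; z up. Pinch the board with fingers closing along y; the dish side is heavier.
- lower_dish_c (a point): Centre of the lower dish: white porcelain box with flush green lid, 56 x 84 x 36 mm (x, y, z), flat top 18 mm above this point. It already stands in one bay of the carrier, long side (y) about along the carrier's y. About 0.15 kg.
- upper_dish_c (a point): Centre of the upper dish: same size 56 x 84 x 36 mm (x, y, z), blue lid, standing on the flap to one side of the carrier. Grip it across its 56 mm width (its x), in its upper half, since the separator is wider than the dish. About 0.15 kg.
- separator_c (a point): Centre of the separator: stiff cork card 62 x 90 x 6 mm (x, y, z), 30 g. It starts loose on a white block, overhanging it by 14 mm at the long sides and 8 mm at the ends: grip it across its 62 mm width (its x), fingers reaching past its edges. Its long side (y) goes along the dish's long side.
- rest: The fixed white block under the separator at the start, 34 x 74 x 24 mm (x, y, z); origin at the centre of its underside. It is fixed to the flap.
- egg_cup: Porcelain egg cup with an egg in it, 50 mm wide, 78 mm tall, standing in the other bay of the carrier; origin at the centre of its foot, z up. It rides along when the carrier is lifted.
- pitcher: Glass juice pitcher, 100 mm wide, 165 mm tall, handle to its +y; origin at the centre of its underside. Leave it alone.
- bowl: White plastic bowl, 136 mm wide, 55 mm tall; origin at the centre of its underside. Leave it alone.
- spoon: Steel spoon 170 mm long lying on the flap along its x. Leave it alone.
Things that resemble listed ones, but are neither listed nor needed, are in the scene too. Leave any orange or turquoise look-alike of the part that bears upper_dish_c alone.

How it is judged:
On the way, in this order (a step that is already met when the one before it is completed fails the run):
1. separator lies squarely on the green-lidded dish, let go, carrier standing on the flap (horizontal distance between separator_c and lower_dish_c below 0.014 m and angle between the y axis of separator_c and the y axis of lower_dish_c, either way round below 0.2 rad and z of separator_c in the frame of lower_dish_c between 0.017 and 0.025 m and height (world z) of caddy_grip below 0.136 m and angle between caddy_grip's own z axis and vertical below 0.06 rad and contact force between the fingers and separator below 0.1 N), for 0.2 s.
2. blue-lidded dish stands squarely on the separator, let go, carrier standing on the flap (horizontal distance between separator_c and lower_dish_c below 0.014 m and angle between the y axis of each of separator_c, upper_dish_c and the y axis of lower_dish_c, either way round below 0.2 rad and z of separator_c in the frame of lower_dish_c between 0.017 and 0.025 m and horizontal distance between upper_dish_c and separator_c below 0.014 m and horizontal distance between upper_dish_c and lower_dish_c below 0.016 m and z of upper_dish_c in the frame of lower_dish_c between 0.037 and 0.047 m and height (world z) of caddy_grip below 0.136 m and angle between caddy_grip's own z axis and vertical below 0.06 rad and contact force between the fingers and upper_dish below 0.1 N), for 0.2 s.
At the end, for the whole second after the job is handed in: Carrier gripped by the top of its board (within 60 mm), underside 60-160 mm up, level within 0.12 rad, under 0.03 m/s and 0.15 rad/s; fingers touch no dish or egg cup; cork on lower dish and upper dish on cork within 14 mm (dishes within 16 mm) and 0.2 rad; lower dish and egg cup on carrier floor (height (world z) of caddy_grip between 0.19 and 0.29 m and angle between caddy_grip's own z axis and vertical below 0.12 rad and linear speed of caddy below 0.03 m/s and angular speed of caddy below 0.15 rad/s and contact force between the fingers and caddy above 2 N and distance between the grasp point and caddy_grip below 0.06 m and contact force between the fingers and upper_dish below 0.1 N and contact force between the fingers and lower_dish below 0.1 N and contact force between the fingers and egg_cup below 0.1 N and horizontal distance between separator_c and lower_dish_c below 0.014 m and angle between the y axis of each of separator_c, upper_dish_c and the y axis of lower_dish_c, either way round below 0.2 rad and z of separator_c in the frame of lower_dish_c between 0.017 and 0.025 m and horizontal distance between upper_dish_c and separator_c below 0.014 m and horizontal distance between upper_dish_c and lower_dish_c below 0.016 m and z of upper_dish_c in the frame of lower_dish_c between 0.037 and 0.047 m and z of lower_dish_c in the frame of caddy_grip between -0.112 and -0.1 m and z of egg_cup in the frame of caddy_grip between -0.13 and -0.118 m and angle between egg_cup's own z axis and vertical below 0.25 rad); the arm keeps its last pose, push and grip.
It fails at once if the blue-lidded dish is dropped onto the stack (horizontal distance between upper_dish_c and lower_dish_c below 0.05 m and linear speed of upper_dish above 0.5 m/s and contact force between the fingers and upper_dish below 0.1 N).
It fails at once if the egg cup is tipped (angle between egg_cup's own z axis and vertical above 0.5 rad).
It fails at once if the carrier is tipped (angle between caddy_grip's own z axis and vertical above 0.3 rad).
It fails at once if the pitcher, bowl or spoon is disturbed (distance of any of pitcher, bowl, spoon from where it was at the start of the episode above 0.03 m).
It also fails if it takes over 67 s, if anything falls off the work surface, if the arm or the gripper's body presses on something with over 40 N, if the wrist force passes 120 N, or if a joint passes its speed limit or range.

## Robot

A 6-joint arm with a two-finger parallel gripper is mounted at the origin on the work surface. World frame = base frame: x ahead of the robot, y to its left, z up, the work surface at z = 0. Lengths are in m, angles in rad, forces in N, time in s.
With the tool pointing down it reaches from about 0.325 to 0.925 m from the base axis. Payload 3.1 kg.
Tool frame: the origin (TCP) lies at the very end of the fingers, on their centre line; the grasp point (between the pads) lies 19 mm behind it; z points along the fingers, y is the direction in which the jaws open and shut (so a half turn about z gives the same grasp; the last joint's range is limited). The gripper opens to 85 mm and grips with 20 to 120 N. Pads are 22 mm wide; open, the fingers measure 114 mm over their backs; the gripper's body (76 mm by 85 mm) begins 54 mm behind the grasp point. The pads swing forward as they close: fully open they stand 13 mm farther back than shut.
Start: joints at [1.069, 0.217, 1.613, -0, 1.311, -0.112], TCP at [0.237, 0.578, 0.231] pointing down, gripper open.
Joint ranges: [-2.75, 2.75], [-0.78, 2.1], [0.31, 2.55], [-1.13, 4.27], [0.13, 2.63], [-2.58, 2.58]. Speed limits (rad/s): [2.79, 2.79, 3.14, 3.14, 3.14, 3.14].

## Interface

Orientations are given as a 3x3 rotation matrix whose columns are the frame's x, y, z axes.
In Python, from rig import arm, capture, get_calibration gives the robot as it stands.
- The arm moves only by the tool drive_tool, never from a script. Its argument "plan" is text: rows parted by semicolons, each of 6 numbers parted by spaces: the shift along the tool's x, y, z in m, then the turn, a rotation vector about the tool's x, y, z in rad. A call has 1 to 20 rows; each row is the pose to reach, as a shift and turn from the pose commanded when the call began, along the tool's axes at that moment; what a row does not reach only later rows make up. A row lasts 1/10 s, in which the tool goes at most 50 mm and 8.59 degrees, less where a joint would pass 70% of its speed; a pose out of reach is approached as far as the arm can. A call with a gripper value outside its range is refused whole. "jaw" is the finger opening in m, from 0 to 0.0854, set as the call begins (left out, the last holds). The fingers move at their own pace and stop on an object; "newtons" is the grip in N (left out, the last holds). Time passes only in rows, so rows that repeat a pose let the fingers close. It gives the time, the measured TCP pose, the force and the opening at its end, in the units of the state.
- arm.observe(): the state, without advancing time (a new reading comes with each control period).
- capture(name): name is "scene" or "top" or "wrist"; returns the picture (384x512x3 uint8, red, green, blue); there is no depth.
- get_calibration(name): a dict with "fx", "fy", "cx", "cy" (pixels), "rvec" (rotation vector, rad) and "tvec" (3), from world to camera coordinates, as OpenCV has them. Camera axes: x right, y down, z forward; pixel columns grow to the right and rows downward; lengths in m; the calibration is good to about 2 mm. A picture is of the moment at which its call begins: read the wrist's pose just before it. get_calibration takes no time and is no camera call; for the wrist camera it gives the pose at the moment of the call.
- arm.finish_job(): hands the job in, once; it reports no verdict.
The state is a dict: "time": time; "qpos": joint angles; "qvel": joint speeds; "joint_efforts": joint torques, N m; "tool_pos": TCP position; "ee_rot": TCP orientation; "wrist_force": force on the tool from outside, world axes, zero at the start; "ft_torque": the same for the moment, N m; "gripper_width": opening from 0.0 (shut) to 1.0 (fully open).
Only numpy, scipy, OpenCV 4.12 (cv2) and the standard library are available. Lean on these libraries where they do the work, as an engineer would, in place of code of your own. Each camera call takes 0.05 s, during which the arm holds its last target. There are 200 camera calls.

## Working session

There is one attempt and no reset: what is moved stays moved. The work goes in short steps, Python scripts to look and compute and a tool call to move; the robot and the scene stay as the last step left them, time stands still between calls to the robot, and variables do not carry over. Pictures are saved under pics/ and viewed, about 8 in all and at most 12, crops included, and the job is handed in when it is done.

Besides the shell and the picture viewer there is one more tool, called after ">>>" in YAML: its name, and indented under it one key for each argument. drive_tool: Moves the arm, as the interface text tells. Its arguments: {"type":"object","properties":{"plan":{"type":"string"},"jaw":{"type":"number"},"newtons":{"type":"number"}},"required":["plan"]}

```bash
mkdir -p pics; ls
cat > h.py <<'E'
import numpy as np, cv2
from rig import arm, capture, get_calibration
def cal(n):
    c=get_calibration(n); R=cv2.Rodrigues(np.array(c["rvec"],float))[0]; return c,R,np.array(c["tvec"],float).ravel()
def px(n,u,v,z,C=None):
    c,R,t=C or cal(n); d=R.T@np.array([(u-c["cx"])/c["fx"],(v-c["cy"])/c["fy"],1]); o=-R.T@t
    return o+d*(z-o[2])/d[2]
def proj(n,P,C=None):
    c,R,t=C or cal(n); p=R@np.array(P,float)+t; return np.array([c["fx"]*p[0]/p[2]+c["cx"],c["fy"]*p[1]/p[2]+c["cy"]])
def save(n,f,crop=None,s=1):
    im=capture(n)[:,:,::-1]
    if crop: x,y,w,h=crop; im=im[y:y+h,x:x+w]
    cv2.imwrite("pics/"+f,cv2.resize(im,None,fx=s,fy=s,interpolation=cv2.INTER_CUBIC))
E
python3 - <<'E'
from h import *
for n in ["scene","top","wrist"]:
    c,R,t=cal(n); print(n,c["fx"],(-R.T@t).round(3),R[2].round(2)); 
a=capture("scene");b=capture("top")
cv2.imwrite("pics/top.png",cv2.resize(b[:,:,::-1],(800,600),interpolation=cv2.INTER_CUBIC))
cv2.imwrite("pics/scene.png",cv2.resize(a[:,:,::-1],(800,600),interpolation=cv2.INTER_CUBIC))
s=arm.observe();print(s)
E
```

```text
pics
scene 417.03422413949494 [1.252 0.473 0.745] [-0.67 -0.41 -0.62]
top 389.5092596373796 [0.396 0.029 1.23 ] [ 0.13 -0.   -0.99]
wrist 324.8653828294743 [0.159 0.609 0.373] [ 0.3  -0.13 -0.95]
{'time': 0.1, 'qpos': array([ 1.06881953e+00,  2.17681595e-01,  1.61478234e+00, -1.18924108e-06,
        1.31131140e+00, -1.12234601e-01]), 'qvel': array([-0.00135762, -0.00324569, -0.00338513,  0.00054814, -0.00117648,
       -0.00020408]), 'joint_efforts': array([-1.96484634e-04, -3.98074579e+01, -3.04972064e+01, -1.81539758e-04,
        4.25218444e-03, -2.43047378e-05]), 'tool_pos': array([0.23711088, 0.57747784, 0.23009254]), 'ee_rot': array([[-9.25007030e-01,  3.79948540e-01, -1.04920913e-03],
       [ 3.79949911e-01,  9.25005082e-01, -1.91396217e-03],
       [ 2.43316649e-04, -2.16907537e-03, -9.99997618e-01]]), 'wrist_force': array([-0.26784535,  0.13822941,  0.62600135]), 'ft_torque': array([-0.00549542, -0.01610965,  0.01426567]), 'gripper_width': 1.0005891736825976}
```

View pics/top.png

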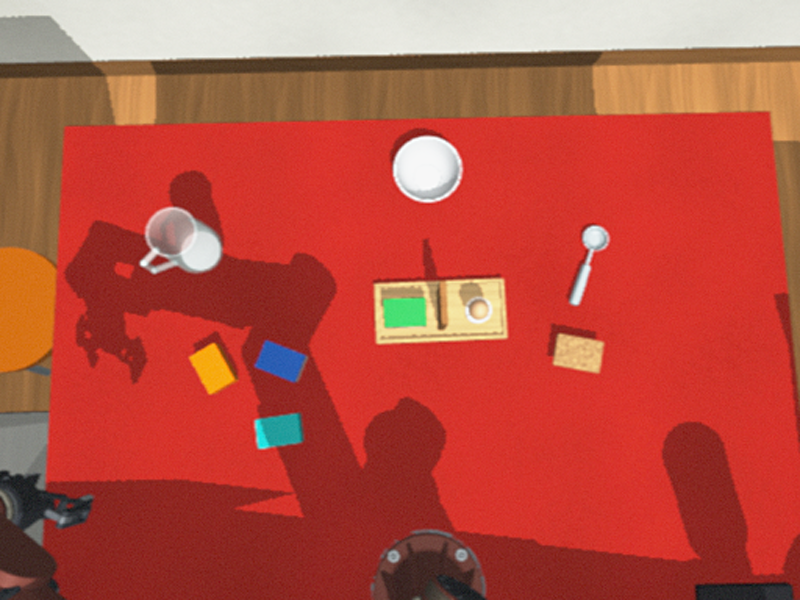

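View pics/scene.png

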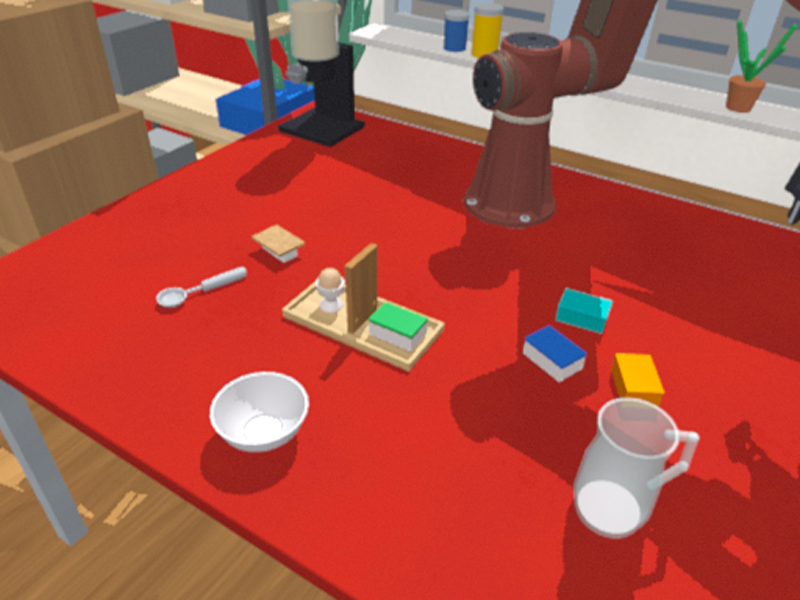

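The top view, at 800x600, shows three lidded boxes that could be taken for the upper dish: blue (281,361), orange (212,369) and turquoise (279,431). I choose blue. The green dish in the carrier is at (405,312), the cork at (578,353), and the board at about (441,305).

```bash
cat > m.py <<'E'
from h import *
C=cal("top"); im=capture("top"); hsv=cv2.cvtColor(im,cv2.COLOR_RGB2HSV)
def seg(name,lo,hi,roi,z):
    x0,y0,x1,y1=[int(r/1.5625) for r in roi]
    m=np.zeros(hsv.shape[:2],np.uint8); m[y0:y1,x0:x1]=cv2.inRange(hsv,lo,hi)[y0:y1,x0:x1]
    cs=max(cv2.findContours(m,0,1)[0],key=cv2.contourArea)
    P=np.array([px("top",*p[0],z,C)[:2] for p in cs],np.float32)
    r=cv2.minAreaRect(P*1000); b=cv2.boxPoints(r); e=b[1]-b[0] if np.linalg.norm(b[1]-b[0])>np.linalg.norm(b[2]-b[1]) else b[2]-b[1]
    print(name,np.round(r[0],1),np.round(r[1],1),"long axis yaw deg",round(np.degrees(np.arctan2(e[1],e[0]))%180,1))
if __name__=="__main__":
    seg("blue",(105,120,60),(125,255,255),(240,330,320,395),.036)
    seg("green",(50,100,60),(75,255,255),(375,290,435,335),.042)
    seg("cork",(8,40,110),(25,200,255),(540,325,615,385),.030)
    seg("tray",(8,30,60),(40,200,255),(365,265,515,350),.018)
    a=im[155:235,140:400]; cv2.imwrite("pics/crop.png",cv2.resize(a[:,:,::-1],None,fx=3.07,fy=3.07,interpolation=cv2.INTER_CUBIC))
E
python3 m.py
```

```text
blue [441.6 278.2] [82.5 55. ] long axis yaw deg 67.3
green [532.1  32.6] [55.3 82.8] long axis yaw deg 91.3
cork [ 445.8 -306.3] [94.7 65. ] long axis yaw deg 78.2
tray [536.4 -38.6] [125.1 263.7] long axis yaw deg 91.2
```

View pics/crop.png

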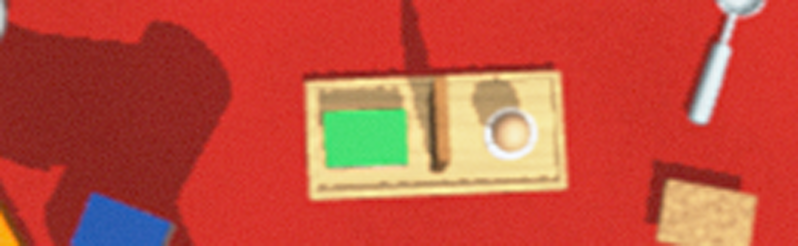

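The crop confirms blue at about (120,215) in the crop, green at (365,138), cork at (707,215), board at (440,120) and egg cup at (510,132). Next I move above the cork for a close check with the wrist camera.

```bash
cat > g.py <<'E'
import sys
from h import *
x,y,z,yaw=map(float,sys.argv[1:5])
s=arm.observe(); R=s["ee_rot"]; p=s["tool_pos"]
a=np.radians(yaw); T=np.array([[-np.sin(a),np.cos(a),0],[np.cos(a),np.sin(a),0],[0,0,-1]]).T
from scipy.spatial.transform import Rotation as Q
print("shift",(R.T@(np.array([x,y,z])-p)).round(4),"rot",Q.from_matrix(R.T@T).as_rotvec().round(4),"t",s["time"])
E
python3 g.py 0.446 -0.306 0.13 -11.8
```

```text
shift [-0.5289 -0.7378  0.1015] rot [-1.7000e-03  1.1000e-03  1.3869e+00] t 0.15
```

>>> drive_tool:
  plan: "-0.529 -0.738 0 0 0 1.387;-0.529 -0.738 0 0 0 1.387;-0.529 -0.738 0 0 0 1.387;-0.529 -0.738 0 0 0 1.387;-0.529 -0.738 0 0 0 1.387;-0.529 -0.738 0 0 0 1.387;-0.529 -0.738 0 0 0 1.387;-0.529 -0.738 0 0 0 1.387;-0.529 -0.738 0 0 0 1.387;-0.529 -0.738 0 0 0 1.387;-0.529 -0.738 0 0 0 1.387;-0.529 -0.738 0 0 0 1.387;-0.529 -0.738 0 0 0 1.387;-0.529 -0.738 0 0 0 1.387;-0.529 -0.738 0 0 0 1.387;-0.529 -0.738 0 0 0 1.387;-0.529 -0.738 0.03 0 0 1.387;-0.529 -0.738 0.06 0 0 1.387;-0.529 -0.738 0.1015 0 0 1.387;-0.529 -0.738 0.1015 0 0 1.387"
  jaw: 0.0854

```text
time: 2.15
tool_pos: [0.443, -0.3047, 0.1238]
ee_rot: [[0.207, 0.978, -0.008], [0.978, -0.207, 0.007], [0.005, -0.009, -1.0]]
wrist_force: [-1.5, 1.1, -0.7]
gripper_width: 0.995
```

Run:
```python
from h import *
s=arm.observe();print(s["time"],s["tool_pos"],s["ee_rot"][:,1])
C=cal("wrist"); save("wrist","w1.png",s=1.5625)
import pickle;pickle.dump(C,open("w1.pkl","wb"))
print(proj("wrist",[.446,-.306,.030],C)*1.5625)
```

```text
2.15 [ 0.44295156 -0.3046943   0.12381275] [ 0.9782766  -0.20709088 -0.00939453]
[401.22002375 305.01334757]
```

View pics/w1.png

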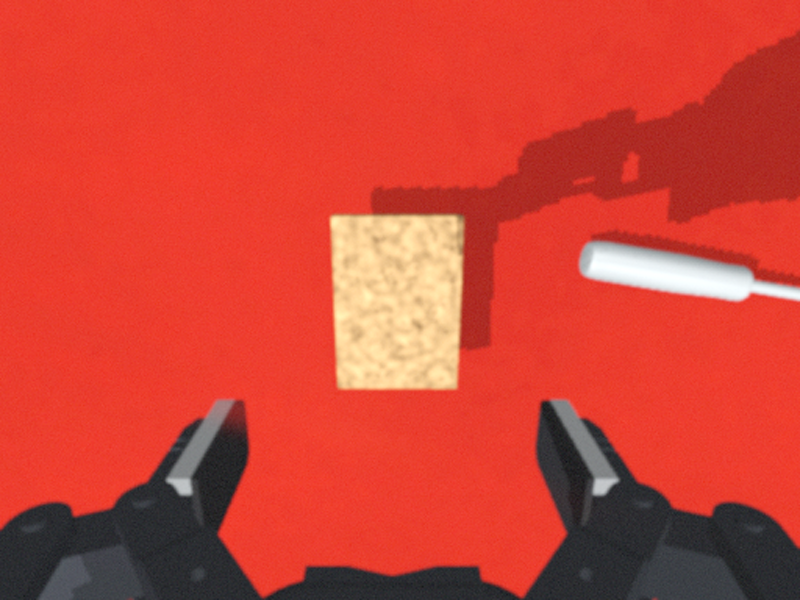

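The wrist view shows the cork with corners at (331,215), (464,214), (458,388) and (338,388). The spoon handle tip at (585,260) is well clear.

```bash
python3 - <<'E'
from h import *
import pickle;C=pickle.load(open("w1.pkl","rb"))
P=np.array([px("wrist",u/1.5625,v/1.5625,.030,C) for u,v in [(331,215),(464,214),(458,388),(338,388)]])
print(P.round(4),P.mean(0)); 
for i in range(4): d=P[(i+1)%4]-P[i]; print(np.linalg.norm(d),np.degrees(np.arctan2(d[1],d[0])))
E
python3 g.py 0.446 -0.306 0.006 -11.8
```

```text
[[ 0.4228 -0.2556  0.03  ]
 [ 0.4836 -0.2679  0.03  ]
 [ 0.4659 -0.3572  0.03  ]
 [ 0.4043 -0.3445  0.03  ]] [ 0.44414451 -0.30630486  0.03      ]
0.06203280148920964 -11.393141751572658
0.09103242920069074 -101.26787148532821
0.06288480710851702 168.3929763752599
0.09079981154157504 78.19509641895145
shift [-0.002   0.0044  0.1181] rot [-0.0093 -0.0053 -0.0019] t 2.2
```

>>> drive_tool:
  plan: "0 0.001 0.02 0 0 0;0 0.001 0.04 0 0 0;0 0.001 0.06 0 0 0;0 0.001 0.075 0 0 0;0 0.001 0.085 0 0 0;0 0.001 0.085 0 0 0;0 0.001 0.085 0 0 0;0 0.001 0.085 0 0 0"

```text
time: 3.0
tool_pos: [0.4482, -0.3064, 0.046]
ee_rot: [[0.204, 0.979, 0.002], [0.979, -0.204, -0.001], [-0.001, 0.002, -1.0]]
wrist_force: [0.4, -0.6, 0.8]
gripper_width: 0.999
```

```bash
python3 g.py 0.4445 -0.306 0.006 -11.6
```

```text
shift [-0.0003 -0.0038  0.04  ] rot [ 0.0019  0.0011 -0.0034] t 3.0
```

>>> drive_tool:
  plan: "0 -0.0035 0.01 0 0 0;0 -0.0035 0.02 0 0 0;0 -0.0035 0.03 0 0 0;0 -0.0035 0.036 0 0 0;0 -0.0035 0.04 0 0 0;0 -0.0035 0.04 0 0 0;0 -0.0035 0.04 0 0 0;0 -0.0035 0.04 0 0 0"

```text
time: 3.8
tool_pos: [0.4443, -0.3054, 0.0052]
ee_rot: [[0.205, 0.979, 0.001], [0.979, -0.205, -0.001], [-0.0, 0.001, -1.0]]
wrist_force: [-1.0, 0.4, -0.2]
gripper_width: 0.997
```

>>> drive_tool:
  plan: "0 0 0 0 0 0;0 0 0 0 0 0;0 0 0 0 0 0;0 0 0 0 0 0;0 0 0 0 0 0;0 0 0 0 0 0;0 0 0 0 0 0;0 0 0 0 0 0"
  jaw: 0.05
  newtons: 25

```text
time: 4.6
tool_pos: [0.4443, -0.3053, 0.0054]
ee_rot: [[0.204, 0.979, 0.001], [0.979, -0.204, -0.001], [-0.0, 0.001, -1.0]]
wrist_force: [-0.5, -0.2, 5.6]
gripper_width: 0.717
```

Run:
```python
from h import *
C=cal("wrist"); save("wrist","w2.png",s=1.5625)
import pickle;pickle.dump(C,open("w2.pkl","wb"))
```

```text
(no output)
```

View pics/w2.png

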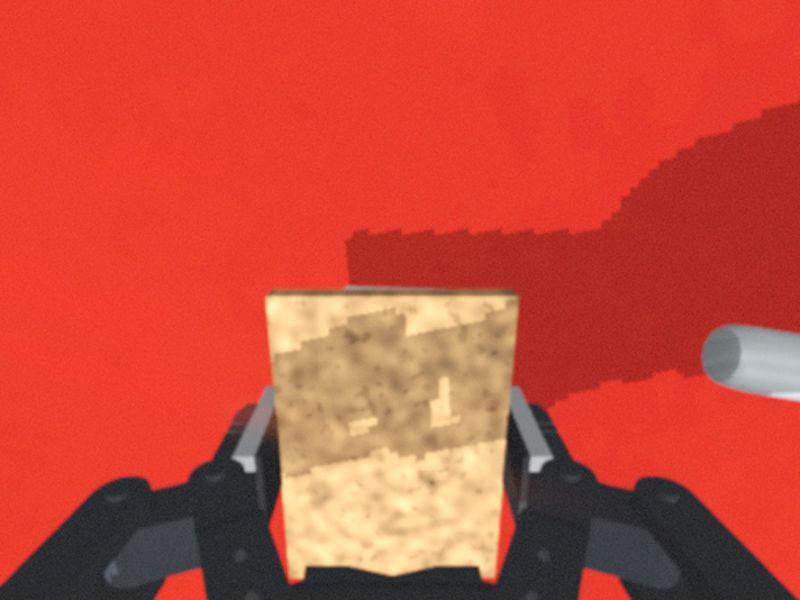

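The cork is gripped centrally between the pads, with its edges at x≈270 and 515. Now I lift it.

>>> drive_tool:
  plan: "0 0 -0.005 0 0 0;0 0 -0.015 0 0 0;0 0 -0.03 0 0 0;0 0 -0.055 0 0 0;0 0 -0.085 0 0 0;0 0 -0.115 0 0 0;0 0 -0.145 0 0 0;0 0 -0.17 0 0 0;0 0 -0.19 0 0 0;0 0 -0.195 0 0 0;0 0 -0.195 0 0 0;0 0 -0.195 0 0 0"

```text
time: 5.85
tool_pos: [0.4433, -0.3044, 0.1988]
ee_rot: [[0.204, 0.979, -0.001], [0.979, -0.204, 0.001], [0.001, -0.002, -1.0]]
wrist_force: [0.4, 0.2, -0.7]
gripper_width: 0.72
```

```bash
python3 - <<'E'
from h import *
import m
C=cal("wrist"); save("wrist","w3.png",s=1.2)
s=arm.observe();T=s["tool_pos"];R=s["ee_rot"]
import pickle;pickle.dump((C,T,R),open("w3.pkl","wb"))
for d in (.019,.022,.026): print(proj("wrist",T-R[:,2]*d,C)*1.2)
E
python3 g.py 0.532 0.0326 0.20 1.3
```

```text
[302.09415427 334.18430687]
[302.11873104 338.98371936]
[302.15307298 345.69009992]
shift [ 0.3479  0.0182 -0.0014] rot [-0.0026 -0.0019 -0.2287] t 5.95
```

View pics/w3.png

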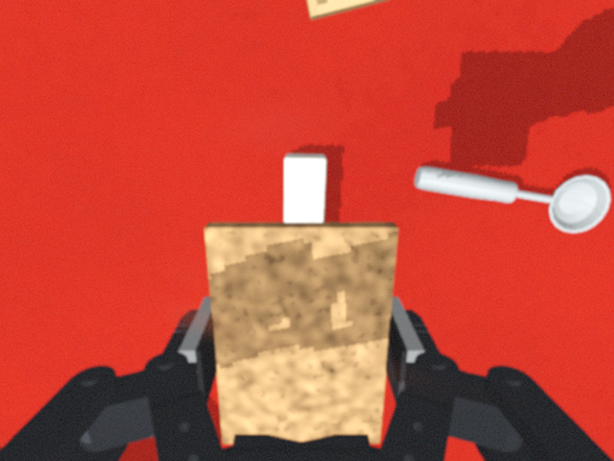

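```bash
python3 g.py 0.534 -0.06 0.21 1.3
python3 - <<'E'
from h import *
import pickle;C,T,R=pickle.load(open("w3.pkl","rb"))
for h in (.020,.025,.030):
    q=[R.T@(px("wrist",u/1.2,v/1.2,T[2]+h,C)-T) for u,v in [(205,227),(398,226)]]
    print(h,np.round(q,4)[:,:2].tolist())
E
```

```text
shift [ 0.2577  0.0391 -0.0116] rot [-0.0026 -0.0019 -0.2287] t 5.95
0.02 [[0.0422, -0.0324], [0.0426, 0.0318]]
0.025 [[0.0439, -0.0311], [0.0443, 0.0305]]
0.03 [[0.0456, -0.0298], [0.046, 0.0292]]
```

The cork is centred in the jaws within 1 mm, with its underside about 19 mm above the TCP. Next I move to a point where the wrist camera can see the green lid.

>>> drive_tool:
  plan: "0 0 -0.012 0 0 0;0.02 0.003 -0.012 0 0 -0.02;0.05 0.008 -0.012 0 0 -0.05;0.08 0.012 -0.012 0 0 -0.08;0.11 0.017 -0.012 0 0 -0.11;0.14 0.021 -0.012 0 0 -0.13;0.17 0.026 -0.012 0 0 -0.16;0.2 0.03 -0.012 0 0 -0.19;0.22 0.034 -0.012 0 0 -0.21;0.24 0.037 -0.012 0 0 -0.22;0.25 0.039 -0.012 0 0 -0.229;0.258 0.039 -0.012 0 0 -0.229;0.258 0.039 -0.012 0 0 -0.229;0.258 0.039 -0.012 0 0 -0.229;0.258 0.039 -0.012 0 0 -0.229"

```text
time: 7.45
tool_pos: [0.5346, -0.0612, 0.2118]
ee_rot: [[-0.022, 1.0, -0.0], [1.0, 0.022, -0.0], [-0.0, -0.0, -1.0]]
wrist_force: [-0.0, 0.3, -0.3]
gripper_width: 0.717
```

```bash
cat > wg.py <<'E'
from h import *
import sys
def lid(lo,hi,z):
    C=cal("wrist"); im=capture("wrist"); hsv=cv2.cvtColor(im,cv2.COLOR_RGB2HSV)
    mk=cv2.inRange(hsv,lo,hi); cs=max(cv2.findContours(mk,0,1)[0],key=cv2.contourArea)
    P=np.array([px("wrist",*p[0],z,C)[:2] for p in cs],np.float32); r=cv2.minAreaRect(P*1000); b=cv2.boxPoints(r)
    e=max([b[1]-b[0],b[2]-b[1]],key=np.linalg.norm)
    print(np.round(r[0],1),np.round(r[1],1),round(np.degrees(np.arctan2(e[1],e[0]))%180,1),"px box",cv2.boundingRect(cs))
if sys.argv[1]=="green": lid((45,90,50),(80,255,255),float(sys.argv[2]))
else: lid((105,120,50),(125,255,255),float(sys.argv[2]))
E
python3 wg.py green .042; python3 g.py 0.532 0.0326 0.10 1.3
```

```text
[530.7  33. ] [55.5 82.9] 91.3 px box (218, 15, 64, 100)
shift [ 0.0939 -0.0006  0.1118] rot [-0.0002  0.0003 -0.0008] t 7.5
```

>>> drive_tool:
  plan: "0.02 0 0 0 0 0;0.045 -0.001 0 0 0 0;0.07 -0.001 0 0 0 0;0.085 -0.001 0 0 0 0;0.0943 -0.0016 0 0 0 0;0.0943 -0.0016 0.01 0 0 0;0.0943 -0.0016 0.03 0 0 0;0.0943 -0.0016 0.06 0 0 0;0.0943 -0.0016 0.09 0 0 0;0.0943 -0.0016 0.115 0 0 0;0.0943 -0.0016 0.135 0 0 0;0.0943 -0.0016 0.15 0 0 0;0.0943 -0.0016 0.16 0 0 0;0.0943 -0.0016 0.16 0 0 0;0.0943 -0.0016 0.16 0 0 0;0.0943 -0.0016 0.16 0 0 0"

```text
time: 9.1
tool_pos: [0.5324, 0.0337, 0.0531]
ee_rot: [[-0.023, 1.0, 0.003], [1.0, 0.023, -0.0], [-0.0, 0.003, -1.0]]
wrist_force: [-1.0, 0.4, -0.7]
gripper_width: 0.722
```

```bash
python3 g.py 0.531 0.033 0.023 1.3
```

```text
shift [-0.0006 -0.0015  0.0301] rot [0.0026 0.0003 0.0003] t 9.1
```

Now a slow descent to contact.

>>> drive_tool:
  plan: "0 -0.001 0.005 0 0 0;0 -0.001 0.01 0 0 0;0 -0.001 0.015 0 0 0;0 -0.001 0.02 0 0 0;0 -0.001 0.023 0 0 0;0 -0.001 0.025 0 0 0;0 -0.001 0.027 0 0 0;0 -0.001 0.0285 0 0 0;0 -0.001 0.0285 0 0 0;0 -0.001 0.0285 0 0 0"

```text
time: 10.1
tool_pos: [0.5304, 0.0337, 0.0235]
ee_rot: [[-0.023, 1.0, 0.001], [1.0, 0.023, -0.0], [-0.0, 0.001, -1.0]]
wrist_force: [0.7, 0.2, 1.0]
gripper_width: 0.717
```

>>> drive_tool:
  plan: "0 0 0.001 0 0 0;0 0 0.0015 0 0 0;0 0 0.002 0 0 0;0 0 0.0025 0 0 0;0 0 0.0025 0 0 0"

```text
time: 10.6
tool_pos: [0.5306, 0.0338, 0.0233]
ee_rot: [[-0.023, 1.0, -0.0], [1.0, 0.023, -0.0], [-0.0, -0.0, -1.0]]
wrist_force: [-6.9, -0.5, 15.7]
gripper_width: 0.718
```

Contact is made. I ease off and release.

>>> drive_tool:
  plan: "0 0 -0.001 0 0 0;0 0 -0.002 0 0 0;0 0 -0.002 0 0 0"

```text
time: 10.9
tool_pos: [0.5306, 0.0338, 0.0234]
ee_rot: [[-0.023, 1.0, 0.001], [1.0, 0.023, -0.0], [-0.0, 0.001, -1.0]]
wrist_force: [-1.3, -0.9, 5.4]
gripper_width: 0.717
```

>>> drive_tool:
  plan: "0 0 0 0 0 0;0 0 0 0 0 0;0 0 0 0 0 0;0 0 0 0 0 0;0 0 0 0 0 0;0 0 0 0 0 0"
  jaw: 0.078

```text
time: 11.5
tool_pos: [0.53, 0.0338, 0.0227]
ee_rot: [[-0.023, 1.0, -0.0], [1.0, 0.023, 0.0], [0.0, -0.0, -1.0]]
wrist_force: [-0.6, 0.3, -0.6]
gripper_width: 0.916
```

>>> drive_tool:
  plan: "0 0 -0.005 0 0 0;0 0 -0.015 0 0 0;0 0 -0.03 0 0 0;0 0 -0.05 0 0 0;0 0 -0.08 0 0 0;0 0 -0.11 0 0 0;0 0 -0.14 0 0 0;0 0 -0.17 0 0 0;0 0 -0.19 0 0 0;0 0 -0.19 0 0 0"
  jaw: 0.0854

```text
time: 12.5
tool_pos: [0.5332, 0.0336, 0.2186]
ee_rot: [[-0.023, 1.0, 0.01], [1.0, 0.023, -0.001], [-0.001, 0.01, -1.0]]
wrist_force: [0.4, -0.0, 0.7]
gripper_width: 1.001
```

```bash
python3 - <<'E'
from h import *
C=cal("wrist"); save("wrist","w4.png",s=1.2)
import pickle;pickle.dump(C,open("w4.pkl","wb"))
E
python3 g.py 0.441 0.278 0.13 -22.7
```

```text
shift [ 0.2464 -0.0855  0.0853] rot [ 0.006  -0.0007  0.4192] t 12.55
```

View pics/w4.png

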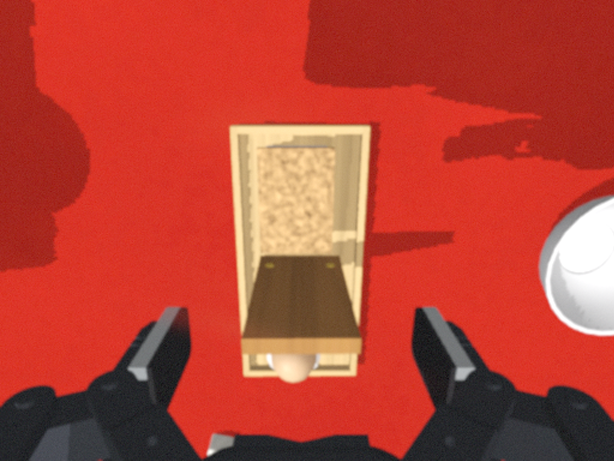

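The cork lies flat on the dish, with far corners at about (258,148) and (335,148). The top face of the board runs about (243,343)–(360,340) to (243,352)–(360,351), and the egg cup is standing.

Run:
```python
from h import *
import pickle;C=pickle.load(open("w4.pkl","rb"))
for z,l in [(.048,[(258,148),(335,148),(257,253),(333,253)]),(.145,[(243,343),(360,340),(243,352.5),(360,351)])]:
    print(np.array([px("wrist",u/1.2,v/1.2,z,C)*1000 for u,v in l]).round(1).tolist())
```

```text
[[499.3, 76.8, 48.0], [560.4, 78.1, 48.0], [497.4, -13.2, 48.0], [563.3, -11.9, 48.0]]
[[497.3, -36.2, 145.0], [573.5, -32.7, 145.0], [497.1, -43.6, 145.0], [574.1, -41.2, 145.0]]
```

>>> drive_tool:
  plan: "0.04 -0.01 0 0 0 0.05;0.08 -0.025 0 0 0 0.12;0.12 -0.04 0 0 0 0.2;0.16 -0.055 0 0 0 0.27;0.2 -0.07 0 0 0 0.34;0.2 -0.085 0.02 0 0 0.419;0.2 -0.085 0.04 0 0 0.419;0.2 -0.085 0.05 0 0 0.419;0.2 -0.085 0.05 0 0 0.419;0.2 -0.085 0.05 0 0 0.419"

```text
time: 13.55
tool_pos: [0.4407, 0.2314, 0.1626]
ee_rot: [[0.386, 0.922, -0.001], [0.922, -0.386, -0.0], [-0.0, -0.001, -1.0]]
wrist_force: [0.2, 0.2, -0.7]
gripper_width: 1.001
```

```bash
python3 wg.py blue .036;  python3 g.py 0.441 0.278 0.06 -22.7
```

```text
[440.1 280.1] [82.3 54.4] 67.9 px box (193, 76, 69, 102)
shift [ 0.0426 -0.0183  0.1033] rot [ 0.0006 -0.0006 -0.0006] t 13.6
```

The cork centre is about (0.530, 0.0325), which is good. The blue dish is at (0.4402, 0.2797), long axis 67.7°.

```bash
python3 g.py 0.4402 0.2797 0.06 -22.4
```

```text
shift [ 0.0439 -0.0196  0.1033] rot [ 0.0006 -0.0006 -0.0058] t 13.6
```

>>> drive_tool:
  plan: "0.02 -0.01 0 0 0 0;0.04 -0.0196 0.01 0 0 -0.005;0.0439 -0.0196 0.04 0 0 -0.005;0.0439 -0.0196 0.07 0 0 -0.005;0.0439 -0.0196 0.09 0 0 -0.005;0.0439 -0.0196 0.103 0 0 -0.005;0.0439 -0.0196 0.103 0 0 -0.005;0.0439 -0.0196 0.103 0 0 -0.005"

```text
time: 14.4
tool_pos: [0.4405, 0.2801, 0.0608]
ee_rot: [[0.381, 0.924, 0.002], [0.924, -0.381, 0.001], [0.001, 0.001, -1.0]]
wrist_force: [0.4, -0.2, 0.5]
gripper_width: 1.0
```

```bash
python3 g.py 0.4402 0.2797 0.004 -22.4
```

```text
shift [-0.0005 -0.0002  0.0568] rot [ 0.0012 -0.0013 -0.0005] t 14.4
```

>>> drive_tool:
  plan: "0 0 0.01 0 0 0;0 0 0.025 0 0 0;0 0 0.04 0 0 0;0 0 0.05 0 0 0;0 0 0.055 0 0 0;0 0 0.0565 0 0 0;0 0 0.0565 0 0 0;0 0 0.0565 0 0 0"

```text
time: 15.2
tool_pos: [0.4399, 0.2801, 0.0037]
ee_rot: [[0.381, 0.925, 0.001], [0.925, -0.381, 0.0], [0.001, 0.001, -1.0]]
wrist_force: [0.1, -0.8, -0.1]
gripper_width: 1.001
```

>>> drive_tool:
  plan: "0 0 0 0 0 0;0 0 0 0 0 0;0 0 0 0 0 0;0 0 0 0 0 0;0 0 0 0 0 0;0 0 0 0 0 0;0 0 0 0 0 0;0 0 0 0 0 0"
  jaw: 0.04
  newtons: 35

```text
time: 16.0
tool_pos: [0.4401, 0.2801, 0.004]
ee_rot: [[0.381, 0.925, 0.001], [0.925, -0.381, 0.0], [0.001, 0.001, -1.0]]
wrist_force: [-0.4, -0.4, 5.7]
gripper_width: 0.649
```

>>> drive_tool:
  plan: "0 0 -0.005 0 0 0;0 0 -0.015 0 0 0;0 0 -0.03 0 0 0;0 0 -0.055 0 0 0;0 0 -0.085 0 0 0;0 0 -0.115 0 0 0;0 0 -0.145 0 0 0;0 0 -0.17 0 0 0;0 0 -0.19 0 0 0;0 0 -0.2 0 0 0;0 0 -0.2 0 0 0;0 0 -0.2 0 0 0"

```text
time: 17.2
tool_pos: [0.4387, 0.2795, 0.2027]
ee_rot: [[0.381, 0.925, -0.001], [0.925, -0.381, -0.0], [-0.001, -0.001, -1.0]]
wrist_force: [-0.4, -0.3, -1.9]
gripper_width: 0.646
```

```bash
python3 - <<'E'
from h import *
C=cal("wrist");s=arm.observe();T=s["tool_pos"];R=s["ee_rot"]; save("wrist","w5.png",s=1.2)
import pickle;pickle.dump((C,T,R),open("w5.pkl","wb"))
E
python3 g.py 0.5303 0.0325 0.20 1.3
```

```text
shift [-0.1932  0.1791  0.002 ] rot [-0.0021  0.0015 -0.4137] t 17.25
```

View pics/w5.png

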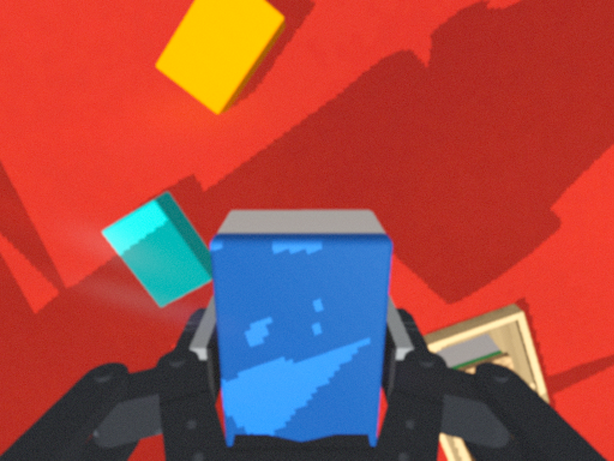

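The blue dish is held level, with the lid's far edge at (213,237)–(390,236). The orange and turquoise boxes are untouched. Next I carry it over the stack.

>>> drive_tool:
  plan: "-0.01 0.01 0 0 0 -0.02;-0.03 0.03 0 0 0 -0.06;-0.05 0.05 0 0 0 -0.11;-0.075 0.07 0 0 0 -0.16;-0.1 0.095 0 0 0 -0.21;-0.125 0.115 0 0 0 -0.26;-0.15 0.14 0 0 0 -0.32;-0.17 0.16 0 0 0 -0.37;-0.185 0.172 0 0 0 -0.4;-0.193 0.179 0 0 0 -0.414;-0.193 0.179 0.02 0 0 -0.414;-0.193 0.179 0.04 0 0 -0.414;-0.193 0.179 0.07 0 0 -0.414;-0.193 0.179 0.09 0 0 -0.414;-0.193 0.179 0.105 0 0 -0.414;-0.193 0.179 0.115 0 0 -0.414;-0.193 0.179 0.12 0 0 -0.414;-0.193 0.179 0.12 0 0 -0.414;-0.193 0.179 0.12 0 0 -0.414"

```text
time: 19.15
tool_pos: [0.5322, 0.0331, 0.0842]
ee_rot: [[-0.023, 1.0, 0.002], [1.0, 0.023, -0.0], [-0.0, 0.002, -1.0]]
wrist_force: [0.9, -0.1, -1.2]
gripper_width: 0.651
```

```bash
python3 - <<'E'
from h import *
import pickle;C,T,R=pickle.load(open("w5.pkl","rb"))
q=[R.T@(px("wrist",u/1.2,v/1.2,T[2]+.032,C)-T) for u,v in [(213,238),(390,237)]]
print(np.round(q,4)[:,:2].tolist())
E
python3 g.py 0.5303 0.0325 0.052 1.3
```

```text
[[0.0428, -0.027], [0.0432, 0.0265]]
shift [-0.0006 -0.002   0.0322] rot [0.0017 0.0002 0.0004] t 19.15
```

>>> drive_tool:
  plan: "-0.001 -0.001 0.005 0 0 0;-0.001 -0.001 0.01 0 0 0;-0.001 -0.001 0.015 0 0 0;-0.001 -0.001 0.02 0 0 0;-0.001 -0.001 0.024 0 0 0;-0.001 -0.001 0.027 0 0 0;-0.001 -0.001 0.029 0 0 0;-0.001 -0.001 0.03 0 0 0;-0.001 -0.001 0.03 0 0 0;-0.001 -0.001 0.03 0 0 0"

```text
time: 20.15
tool_pos: [0.5305, 0.0321, 0.0535]
ee_rot: [[-0.023, 1.0, 0.0], [1.0, 0.023, -0.0], [-0.0, 0.0, -1.0]]
wrist_force: [-1.0, -0.1, -1.9]
gripper_width: 0.651
```

>>> drive_tool:
  plan: "0 0 0.0005 0 0 0;0 0 0.001 0 0 0;0 0 0.0015 0 0 0;0 0 0.0015 0 0 0"

```text
time: 20.55
tool_pos: [0.5305, 0.0321, 0.052]
ee_rot: [[-0.023, 1.0, 0.0], [1.0, 0.023, -0.0], [-0.0, 0.0, -1.0]]
wrist_force: [-0.8, 0.3, -1.1]
gripper_width: 0.648
```

>>> drive_tool:
  plan: "0 0 0.0005 0 0 0;0 0 0.001 0 0 0;0 0 0.001 0 0 0"

```text
time: 20.85
tool_pos: [0.5305, 0.0321, 0.052]
ee_rot: [[-0.023, 1.0, -0.0], [1.0, 0.023, -0.0], [-0.0, -0.0, -1.0]]
wrist_force: [-4.0, -1.2, 7.5]
gripper_width: 0.642
```

Contact is made with a light push, so I release. First I open to 0.066, then wide and up.

>>> drive_tool:
  plan: "0 0 -0.0005 0 0 0;0 0 -0.0005 0 0 0;0 0 -0.0005 0 0 0;0 0 -0.0005 0 0 0;0 0 -0.0005 0 0 0;0 0 -0.0005 0 0 0;0 0 -0.0005 0 0 0;0 0 -0.0005 0 0 0"
  jaw: 0.08

```text
time: 21.65
tool_pos: [0.5303, 0.0322, 0.0512]
ee_rot: [[-0.023, 1.0, -0.0], [1.0, 0.023, 0.0], [0.0, -0.0, -1.0]]
wrist_force: [-0.2, 0.4, 0.4]
gripper_width: 0.936
```

>>> drive_tool:
  plan: "0 0 -0.005 0 0 0;0 0 -0.015 0 0 0;0 0 -0.03 0 0 0;0 0 -0.05 0 0 0;0 0 -0.08 0 0 0;0 0 -0.11 0 0 0;0 0 -0.14 0 0 0;0 0 -0.16 0 0 0;0 0 -0.165 0 0 0;0 0 -0.165 0 0 0;0 0 -0.165 0 0 0"
  jaw: 0.0854

```text
time: 22.75
tool_pos: [0.5295, 0.0322, 0.2154]
ee_rot: [[-0.023, 1.0, -0.002], [1.0, 0.023, 0.0], [0.0, -0.002, -1.0]]
wrist_force: [0.1, 0.3, -0.4]
gripper_width: 1.002
```

```bash
python3 wg.py blue .084
python3 - <<'E'
from h import *
save("scene","s2.png",crop=(150,130,160,120),s=4)
E
python3 g.py 0.5357 -0.0385 0.20 91.3; python3 g.py 0.5357 -0.0385 0.20 -88.7
```

```text
[529.8  32.3] [55.3 83.7] 91.4 px box (221, 132, 64, 92)
shift [-0.0708  0.005   0.0145] rot [-0.0023 -0.0028 -1.5705] t 22.85
shift [-0.0708  0.005   0.0145] rot [-0.0028  0.0023  1.571 ] t 22.85
```

View pics/s2.png

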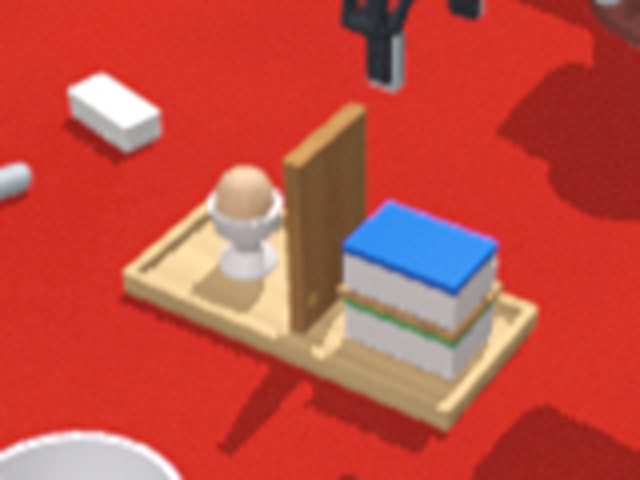

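The scene crop shows the stack square (blue, cork, green) at about (420,290), the egg cup standing at (245,225), and the board free. Next I grip the board.

>>> drive_tool:
  plan: "-0.01 0.001 0 0 0 -0.13;-0.02 0.002 0 0 0 -0.27;-0.03 0.003 0 0 0 -0.4;-0.04 0.004 0 0 0 -0.54;-0.05 0.005 0 0 0 -0.67;-0.06 0.005 0 0 0 -0.81;-0.071 0.005 0 0 0 -0.95;-0.071 0.005 0 0 0 -1.08;-0.071 0.005 0 0 0 -1.21;-0.071 0.005 0 0 0 -1.35;-0.071 0.005 0 0 0 -1.48;-0.071 0.005 0 0 0 -1.571;-0.071 0.005 0 0 0 -1.571;-0.071 0.005 0.02 0 0 -1.571;-0.071 0.005 0.04 0 0 -1.571;-0.071 0.005 0.04 0 0 -1.571;-0.071 0.005 0.04 0 0 -1.571"

```text
time: 24.55
tool_pos: [0.5363, -0.0386, 0.1754]
ee_rot: [[-1.0, -0.022, -0.002], [-0.022, 1.0, 0.0], [0.002, 0.001, -1.0]]
wrist_force: [0.7, 0.1, 0.6]
gripper_width: 0.999
```

```bash
python3 - <<'E'
from h import *
C=cal("wrist"); save("wrist","w6.png",s=1.2)
import pickle;pickle.dump(C,open("w6.pkl","wb"))
E
python3 g.py 0.5357 -0.0385 0.108 91.3
```

```text
shift [0.0014 0.0003 0.0685] rot [ 0.     -0.     -0.0003] t 24.6
```

View pics/w6.png

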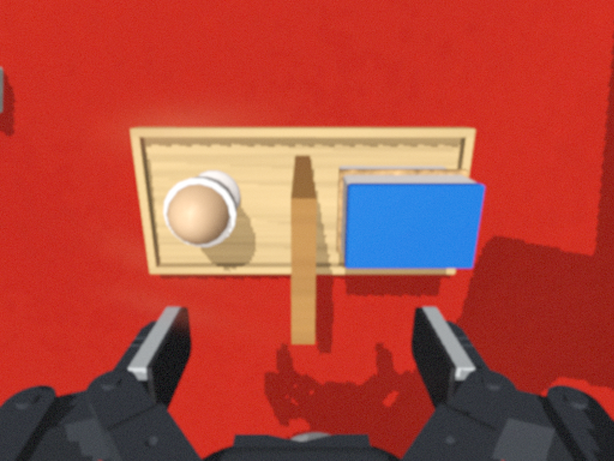

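The board's top face spans (291,198)–(316,344), and its centreline at x≈303 is midway between the fingers at x≈301.

>>> drive_tool:
  plan: "0 0.0003 0.01 0 0 0;0 0.0003 0.025 0 0 0;0 0.0003 0.04 0 0 0;0 0.0003 0.055 0 0 0;0 0.0003 0.063 0 0 0;0 0.0003 0.0675 0 0 0;0 0.0003 0.0675 0 0 0;0 0.0003 0.0675 0 0 0"

```text
time: 25.4
tool_pos: [0.5374, -0.0385, 0.1091]
ee_rot: [[-1.0, -0.023, 0.001], [-0.023, 1.0, -0.0], [-0.001, -0.0, -1.0]]
wrist_force: [-0.1, -0.1, 0.8]
gripper_width: 0.996
```

>>> drive_tool:
  plan: "0 0 0 0 0 0;0 0 0 0 0 0;0 0 0 0 0 0;0 0 0 0 0 0;0 0 0 0 0 0;0 0 0 0 0 0;0 0 0 0 0 0;0 0 0 0 0 0;0 0 0 0 0 0;0 0 0 0 0 0;0 0 0 0 0 0;0 0 0 0 0 0"
  jaw: 0
  newtons: 30

```text
time: 26.6
tool_pos: [0.5371, -0.0381, 0.109]
ee_rot: [[-1.0, -0.023, 0.0], [-0.023, 1.0, 0.0], [-0.0, 0.0, -1.0]]
wrist_force: [-0.3, 3.4, 3.9]
gripper_width: 0.138
```

>>> drive_tool:
  plan: "0 0 0 0 0 0;0 0 0 0 0 0;0 0 0 0 0 0;0 0 0 0 0 0;0 0 0 0 0 0"
  newtons: 110

```text
time: 27.1
tool_pos: [0.5373, -0.0384, 0.1092]
ee_rot: [[-1.0, -0.023, 0.001], [-0.023, 1.0, 0.0], [-0.001, 0.0, -1.0]]
wrist_force: [-0.3, 3.1, 5.0]
gripper_width: 0.128
```

>>> drive_tool:
  plan: "0 0 -0.002 0 0 0;0 0 -0.004 0 0 0;0 0 -0.006 0 0 0;0 0 -0.009 0 0 0;0 0 -0.012 0 0 0;0 0 -0.015 0 0 0;0 0 -0.015 0 0 0;0 0 -0.015 0 0 0;0 0 -0.015 0 0 0"

```text
time: 28.0
tool_pos: [0.5368, -0.0384, 0.1237]
ee_rot: [[-1.0, -0.023, -0.0], [-0.023, 1.0, 0.0], [0.0, 0.0, -1.0]]
wrist_force: [-0.1, 0.3, -7.7]
gripper_width: 0.122
```

Run:
```python
from h import *
save("scene","s3.png",crop=(150,120,160,120),s=4); print(arm.observe()["ft_torque"])
```

```text
[-0.07152253  0.01900105  0.03140412]
```

View pics/s3.png

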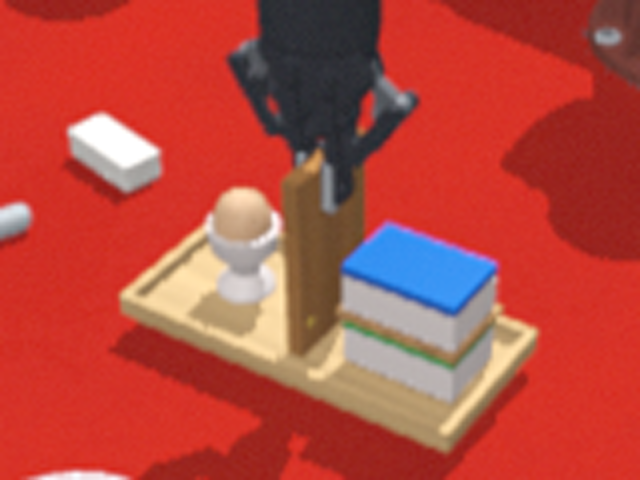

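The carrier is off the flap and level, carrying the full load of 7.7 N. I continue the lift to about 10 cm.

>>> drive_tool:
  plan: "0 0 -0.003 0 0 0;0 0 -0.008 0 0 0;0 0 -0.015 0 0 0;0 0 -0.022 0 0 0;0 0 -0.029 0 0 0;0 0 -0.036 0 0 0;0 0 -0.043 0 0 0;0 0 -0.05 0 0 0;0 0 -0.057 0 0 0;0 0 -0.064 0 0 0;0 0 -0.071 0 0 0;0 0 -0.077 0 0 0;0 0 -0.082 0 0 0;0 0 -0.085 0 0 0;0 0 -0.085 0 0 0;0 0 -0.085 0 0 0;0 0 -0.085 0 0 0;0 0 -0.085 0 0 0;0 0 -0.085 0 0 0;0 0 -0.085 0 0 0"

```text
time: 30.05
tool_pos: [0.5369, -0.0384, 0.2086]
ee_rot: [[-1.0, -0.023, -0.0], [-0.023, 1.0, 0.0], [0.0, 0.0, -1.0]]
wrist_force: [-0.4, 0.5, -7.9]
gripper_width: 0.127
```

>>> drive_tool:
  plan: "0 0 0 0 0 0;0 0 0 0 0 0;0 0 0 0 0 0;0 0 0 0 0 0;0 0 0 0 0 0;0 0 0 0 0 0;0 0 0 0 0 0;0 0 0 0 0 0;0 0 0 0 0 0;0 0 0 0 0 0"

```text
time: 31.05
tool_pos: [0.537, -0.0384, 0.2088]
ee_rot: [[-1.0, -0.023, -0.0], [-0.023, 1.0, 0.0], [0.0, 0.0, -1.0]]
wrist_force: [-0.2, 0.7, -7.6]
gripper_width: 0.125
```

Run:
```python
from h import *
save("scene","s4.png",crop=(130,90,200,150),s=3.5); s=arm.observe(); print(s["qvel"].round(3),s["tool_pos"],s["wrist_force"])
```

```text
[ 0.     0.    -0.     0.001  0.     0.003] [ 0.53696653 -0.03841462  0.20882342] [ 0.20762631 -0.06644702 -7.65638216]
```

View pics/s4.png

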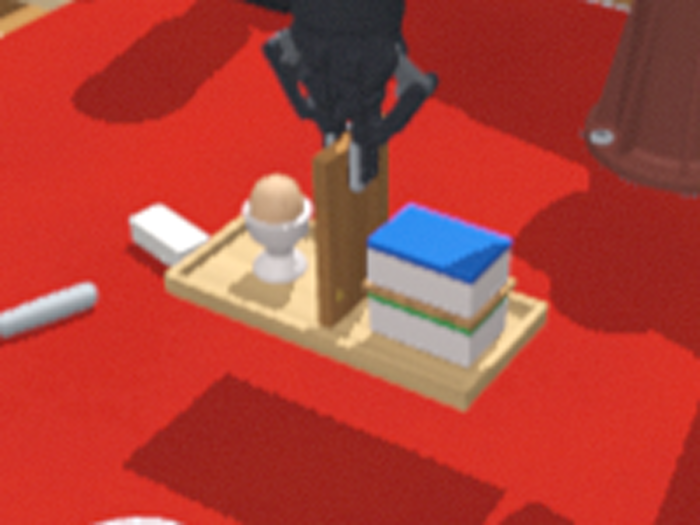

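The carrier hangs level about 10 cm up, with the stack square at about (440,285) and the egg cup upright at (278,225). I'm handing it in.

```bash
python3 -c "
from rig import arm
print(arm.finish_job())"
```

```text
the job is handed in; nothing more can be done
None
```

I laid the cork on the green-lidded dish, set the blue-lidded dish on the cork with a light touch, and lifted the carrier about 10 cm by the top of its board. The job was handed in at about 31 s with the gripper still holding it; no verdict was reported.

- **Stack:** camera measurements put the cork at (0.530, 0.033) m, the blue lid at (0.530, 0.032) m and the green lid at (0.531, 0.033) m. All line up within about 1–2 mm, and the two lids within 0.1°. These were taken before the lift.
- **Hold:** the force was steady at about 7.7 N, matching the loaded carrier. Joint speeds were close to zero, with the TCP at z = 0.209 m.
- **Last picture:** the carrier was level with the egg cup upright and the stack square. I did not re-measure the stack after lifting.
- **Leave-alone items:** I never went near the pitcher, bowl or spoon, but I did not measure their final positions.
- **Disagreements:** none of the checks disagreed by more than about 2 mm. The cork's set-down peaked at about 16 N before I eased off.

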